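# Feed the scrubber's battery along the rail into its hooded charger with the brush handle

## Task

Pick up the stiff teal brush and use its handle as a push stick, never your fingers, to press the battery pack square against the aluminium rail while it is still clear of the hood. Then feed it along the rail, keeping it against the rail all the way, under the low hood until it meets the hidden contact shoe and has pushed that shoe firmly back, without ramming it. Lay the brush back bristles down on its black mat and leave everything else on the cart where it stands.

Things in the scene. Friction and masses are not known exactly. Their poses are not given: they have to be found in the camera images.
- dock: Fixed charger on the cart top. Origin: foot of the aluminium rail's guiding face, in the plane of the hood's mouth. +y: feed direction, into the hood; +x: from the pack's side into the rail. The guiding face is the plane x = 0, 22 mm high, from y = -270 mm on through the hood; rail 16 mm thick. The pack slides on the cart top itself (z = 0). A yellow mark on the rail starts 50 mm before the mouth.
- hood_mouth (a point): Centre of the hood's mouth, 24 mm up; axes as the dock's. The rigid hood covers y = 0 to 210 mm from here in the dock's frame, x = -82 to 16 mm; inside it is 74 mm wide (dock x = -74 to 0) and 48 mm high; its roof top is at 52 mm. The first 75 mm of roof are clear plastic, the rest dark.
- shoe (a joint): Contact shoe in the hood, facing the mouth; slides along the dock's +y. 0 = untouched, 0.014 m = fully back on a rigid end; firmly back means over 0.007 m. Stiff: about 5 N moves it, and it stays where pushed, no spring. Where it stands varies and is not told: its untouched face lies 115 to 160 mm inside the mouth.
- pack_center (a point): Centre of the battery pack: navy block, 64 mm wide (x), 90 mm long (y), 36 mm high, 0.3 to 0.55 kg. Its +y end has two brass contacts and enters the hood first; its -y end is orange. It starts beside the rail, not touching it, slightly turned, its front about 60 to 110 mm before the mouth. Against the rail its centre is at dock x = -32 mm.
- pack_front (a point): Centre of the pack's front (brass contact) end face, 18 mm above its underside, 45 mm from its centre along its +y.
- pack_tail (a point): Centre of the pack's orange tail end face, 18 mm above its underside, 45 mm from its centre along its -y.
- brush_center (a point): Centre of the brush's head, 28 mm above the bristles' underside. Head: upright block 80 mm long (x), 32 mm wide (y), 56 mm high: rigid pale bristles in the lower 20 mm, teal body above with flat sides to grip. z is up. Handle 18 x 18 mm along +x, its white round tip (9 mm radius) 125 mm from this point, its underside 14 mm above the bristles' underside. 0.16 kg.
- mat_center (a point): Centre of the top of the black rubber mat, fixed, 120 x 100 mm, 4 mm thick, where the brush's head stands at the start and must stand again at the end (the handle overhangs).
- jug_center (a point): Closed teal jug, 108 mm across, 213 mm high, with a side handle to its +x; this point is 100 mm above its foot on its axis. Bystander.
- ball_center (a point): Pink hard silicone dosing ball, 80 mm across, 73 mm high, flat foot; point at mid height. Bystander.
- softener_center (a point): Lilac bottle with blue cap, 68 mm across, 170 mm high; point at mid height. Bystander.
- pin_a_center (a point): Yellow clothespin lying flat, 72 x 13 x 11 mm; its centre. Bystander.
- pin_b_center (a point): Red clothespin lying flat, 72 x 13 x 11 mm; its centre. Bystander.
- pin_c_center (a point): Green clothespin lying flat, 72 x 13 x 11 mm; its centre. Bystander.
There are look-alikes about, which are no part of the job. What is meant by the part that bears mat_center is not pink, and is the smaller of those in its own colour. Leave any red look-alike of the part that bears brush_center alone.

How it is judged (in metres and radians):
On the way, in this order (a step that is already met when the one before it is completed fails the run):
1. the pack lies square against the rail (both ends within 4 mm of it) with its front still more than 40 mm before the hood's mouth (x of each of pack_front, pack_tail in the frame of dock above -0.036 m and y of pack_front in the frame of dock below -0.04 m), for 0.1 s.
2. the pack's front has entered the hood along the rail (x of each of pack_front, pack_tail in the frame of dock above -0.037 m and y of pack_front in the frame of dock between 0.02 and 0.2 m).
3. the contact shoe has been pushed back more than 7 mm (value of joint shoe above 0.007 m), for 0.1 s.
At the end, for the whole second after the job is handed in: The pack rests under the hood, both ends within 5 mm of the rail, with the shoe pushed back more than 7 mm; the brush stands bristles down, released and at rest, its head's centre within 35 mm of the mat's centre; no bystander has moved more than 30 mm (x of each of pack_front, pack_tail in the frame of dock above -0.037 m and value of joint shoe above 0.007 m and y of pack_front in the frame of dock above 0.115 m and linear speed of each of pack, brush below 0.01 m/s and horizontal distance between brush_center and mat_center below 0.035 m and z of brush_center in the frame of mat_center between 0.023 and 0.033 m and angle between brush_center's own z axis and vertical below 0.12 rad); the robot touches nothing.
It fails at once if the fingers or arm touch the battery pack (contact force between any of the fingers, the arm and pack above 0.5 N).
It fails at once if the pack strays more than 5 mm from the rail once its front is within 40 mm of the hood's mouth (y of pack_front in the frame of dock above -0.04 m and x of any of pack_front, pack_tail in the frame of dock below -0.037 m).
It fails at once if the pack is rammed (more than 27 N between brush and pack) (contact force between brush and pack above 27 N).
It fails at once if a bystander is moved more than 30 mm (distance of any of jug_center, ball_center, softener_center, pin_a_center, pin_b_center, pin_c_center from where it was at the start of the episode above 0.03 m).
It also fails if it takes over 72 s, if anything falls off the work surface, if the arm or the gripper's body presses on something with over 40 N, if the wrist force passes 120 N, or if a joint passes its speed limit or range.

## Robot

A 6-joint arm with a two-finger parallel gripper is mounted at the origin on the work surface. World frame = base frame: x ahead of the robot, y to its left, z up, the work surface at z = 0. Lengths are in mm, angles in rad, forces in N, time in s.
With the tool pointing down it reaches from about 350 to 775 mm from the base axis. Payload 7.3 kg.
Tool frame: the origin (TCP) lies at the very end of the fingers, on their centre line; the grasp point (between the pads) lies 19 mm behind it; x points along the fingers, y is the direction in which the jaws open and shut, and the axes are right-handed (so a half turn about x gives the same grasp; the last joint's range is limited). The gripper opens to 92 mm and grips with 3 to 60 N. Pads are 19 mm wide; open, the fingers measure 130 mm over their backs; the gripper's body (75 mm by 190 mm) begins 47 mm behind the grasp point.
Start: joints at [1.146, 0.342, 1.524, -0, 1.275, -0.146], TCP at [144.466, 504.752, 226.741] pointing down, gripper open.
Joint ranges: [-2.53, 2.53], [-0.77, 2.02], [0.04, 2.7], [-1, 4.14], [0.28, 2.66], [-3.11, 3.11]. Speed limits (rad/s): [2.57, 2.57, 3.14, 3.14, 3.14, 3.14].

## Interface

Orientations are given as [roll, pitch, yaw] about the fixed x, y, z axes, in that order (R = Rz(yaw) Ry(pitch) Rx(roll)).
In Python, from plant import sensors, capture, bot gives the robot as it stands.
- The arm moves only by the shell command python3 -m crank 'ROWS' [OPENING]. ROWS is JSON, a list of rows, each an object of numbers: "dx", "dy", "dz": the shift along the tool's x, y, z in cm; "spin": the turn about the tool's x in rad. A call has 1 to 20 rows; each row is the pose to reach, as a shift and turn from the pose commanded when the call began, along the tool's axes at that moment; what a row does not reach only later rows make up. A row lasts 1/12 s, in which the tool goes at most 41.7 mm and 7.16 degrees, less where a joint would pass 70% of its speed; a pose out of reach is approached as far as the arm can. A call with a gripper value outside its range is refused whole. OPENING is the opening in per cent of the stroke, from 0 (shut) to 100 (fully open), set as the call begins (- or left out, the last holds). The fingers move at their own pace and stop on an object; the grip force is fixed at half the most. Time passes only in rows, so rows that repeat a pose let the fingers close. It gives the time, the measured TCP pose, the force and the opening at its end, in the units of the state.
- sensors.get_obs(): the state, without advancing time (a new reading comes with each control period).
- capture(name): name is "side" or "top"; returns a dict with "frame" (384x512x3 uint8, blue, green, red), "vfov" (degrees; the focal length in pixels is half the picture's height over the tangent of half this angle, whatever the lens; pixels are square), "cx", "cy" (the principal point, pixels), "view" (4x4, takes a point from world to camera coordinates). Camera axes: x right, y down, z forward; pixel columns grow to the right and rows downward; lengths in mm; the calibration is good to about 2 mm. A picture is of the moment at which its call begins. There is no depth.
- bot.close_job(): hands the job in, once; it reports no verdict.
The state is a dict: "time": time; "joint_positions": joint angles; "dq": joint speeds; "tau": joint torques, N m; "tool_pos": TCP position; "tcp_rot": TCP orientation; "contact_force": force on the tool from outside, world axes, zero at the start; "moment": the same for the moment, N m; "grip_width": finger opening in mm.
Only numpy, scipy, OpenCV 4.12 (cv2) and the standard library are available. Lean on these libraries where they do the work, as an engineer would, in place of code of your own. Each camera call takes 0.05 s, during which the arm holds its last target.

## Working session

There is one attempt and no reset: what is moved stays moved. The work goes in short steps, Python scripts to look and compute and a shell command to move; the robot and the scene stay as the last step left them, time stands still between calls to the robot, and variables do not carry over. Pictures are saved under pics/ and viewed, and the job is handed in when it is done.

```bash
ls; mkdir -p pics
python3 - <<'E'
from plant import sensors, capture, bot
import cv2
print(sensors.get_obs())
for n in("side","top"):
    c=capture(n); cv2.imwrite(f"pics/{n}0.png",c["frame"]); print(n,c["vfov"],c["cx"],c["cy"],c["view"].tolist() if hasattr(c["view"],'tolist') else c["view"], [k for k in c])
E
```

```text
pics
{'time': 0.0, 'joint_positions': array([ 1.14599132e+00,  3.42715804e-01,  1.52503093e+00, -2.00040758e-05,
        1.27540747e+00, -1.46020149e-01]), 'dq': array([-0.00206225,  0.0008261 ,  0.00049694,  0.0003102 , -0.00182154,
       -0.00151517]), 'tau': array([-4.57344740e-04, -4.31244314e+01, -2.44219261e+01,  7.15784915e-02,
        5.61089139e-02, -1.42144786e-04]), 'tool_pos': array([144.29415532, 504.34682625, 226.04370666]), 'tcp_rot': array([-1.70456733,  1.56923466, -1.98334634]), 'contact_force': array([ 0.05521498,  0.04272655, -0.78737128]), 'moment': array([-0.01926554,  0.02429202,  0.01689883]), 'grip_width': 91.77446925902997}
side 52.9943863950149 258.0519887718243 183.6690662252252 [[0.9433445607085956, -0.33178490541712885, -0.0044515524094729435, -474.6462259978467], [-0.20083395742851518, -0.5602372989389016, -0.8036167559360899, 180.03339922041474], [0.2641339836619074, 0.7589815184936921, -0.5951304842300559, 1037.9608405354898], [0.0, 0.0, 0.0, 1.0]] ['frame', 'vfov', 'cx', 'cy', 'view']
top 54.31539995222993 251.71088968299475 194.4882277437127 [[-0.005929773856702617, -0.9999696483050632, -0.005053736306586154, 25.13258048012318], [-0.9847877748819388, 0.006717260775021481, -0.17363155488205484, 489.2982464866283], [0.17366023213472928, 0.003947261877364842, -0.9847977167411505, 1068.8830705948499], [0.0, 0.0, 0.0, 1.0]] ['frame', 'vfov', 'cx', 'cy', 'view']
```

View pics/side0.png

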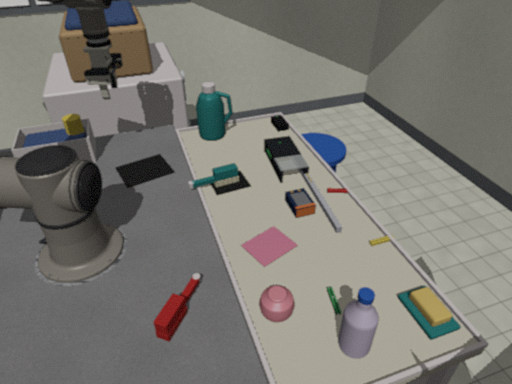

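View pics/top0.png

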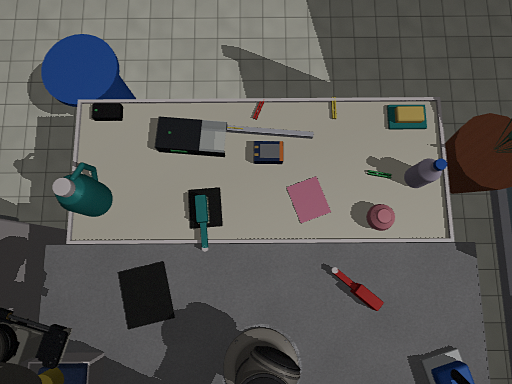

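Run:
```python
import cv2
a=cv2.imread("pics/top0.png"); b=cv2.imread("pics/side0.png")
cv2.imwrite("pics/topz.png",cv2.resize(a[90:260,140:330],None,fx=4.2,fy=3.5*1.2*600/714/1.0 if 0 else 3.5,interpolation=2)) if 0 else cv2.imwrite("pics/topz.png",cv2.resize(a[95:260,145:335],None,fx=3.6,fy=3.6,interpolation=2))
cv2.imwrite("pics/sidez.png",cv2.resize(b[110:260,180:380],None,fx=4,fy=4,interpolation=2))
```

```text
(no output)
```

View pics/topz.png

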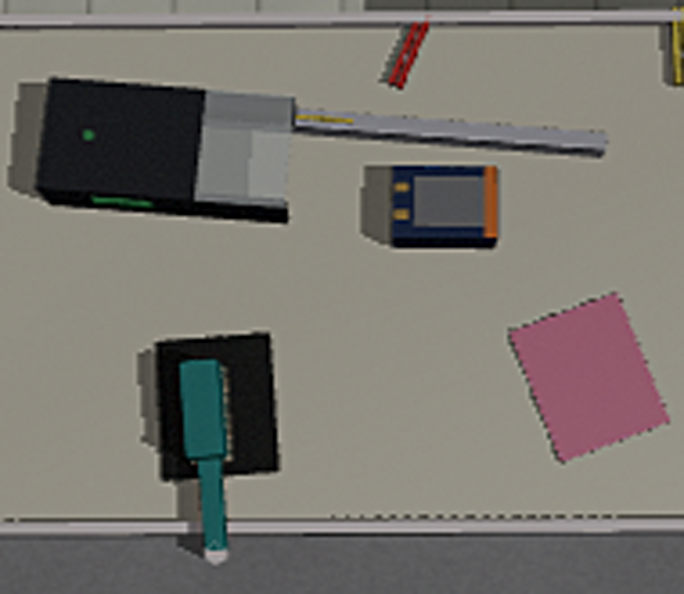

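View pics/sidez.png

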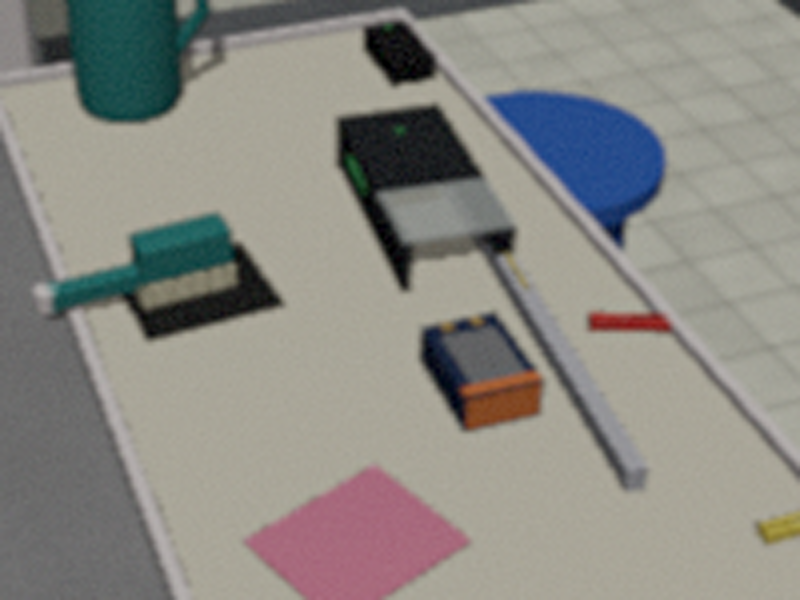

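```bash
cat > h.py <<'E'
import numpy as np
def cam(c):
    H=c["frame"].shape[0]; f=H/2/np.tan(np.radians(c["vfov"])/2)
    V=np.array(c["view"]); return f,c["cx"],c["cy"],V[:3,:3],V[:3,3]
def ray(c,p):
    f,cx,cy,R,t=cam(c); d=R.T@np.array([(p[0]-cx)/f,(p[1]-cy)/f,1]); return -R.T@t,d/np.linalg.norm(d)
def plane(c,p,z):
    o,d=ray(c,p); return o+d*(z-o[2])/d[2]
def tri(c1,p1,c2,p2):
    o1,d1=ray(c1,p1);o2,d2=ray(c2,p2)
    A=np.stack([d1,-d2],1); s=np.linalg.lstsq(A,o2-o1,rcond=None)[0]
    a=o1+s[0]*d1;b=o2+s[1]*d2; return (a+b)/2,np.linalg.norm(a-b)
def proj(c,P):
    f,cx,cy,R,t=cam(c); q=R@np.array(P)+t; return np.array([cx+f*q[0]/q[2],cy+f*q[1]/q[2]])
def tz(p): return ((p[0]+.5)/3.6-.5+145,(p[1]+.5)/3.6-.5+95)
def sz(p): return ((p[0]+.5)/4-.5+180,(p[1]+.5)/4-.5+110)
E
python3 - <<'E'
from h import *
from plant import capture
T=capture("top");S=capture("side")
pts={"tip":((216,556),(44,297)),"rail_end_top_near(guide)":((603,152),(628,478)),"rail end far":((606,133),(645,468)),
"hood mouth near top":((288,206),(407,243)),"hood mouth far top":((295,99),(513,228)),
"hood back near":((40,189),(340,118) ),"hoodback far":((51,78),(437,106)),
"pack tail top near":((496,237),(465,393)),"pack tail top far":((497,167),(541,372)),"pack front near":((392,237),(424,324)),"pack front far":((391,167),(497,315)),
"pack tail bot near":((495,247),(469,430)),
"mat nr right":((279,469),(281,302)),"mat near R2":((163,480),(150,338)),"mat far R":((270,333),(282,302)),
"head far left":((182,362),(222,214)),"head far right":((220,360),(234,240)),"head near right":((223,459),(137,256)),"head near left":((182,453),(133,235)),
"pink a":((510,330),(375,466)),"pink b":((615,293),(470,541)),
}
for k,(a,b) in pts.items():
    P,e=tri(T,tz(a),S,sz(b)); print(k,P.round(1),round(e,1))
E
```

```text
tip [330.8 161.2  28. ] 1.3
rail_end_top_near(guide) [ 677.3 -168.4   13.2] 1.0
rail end far [ 690.4 -170.    20.6] 1.9
hood mouth near top [619.2 102.6  51.2] 0.9
hood mouth far top [713.1  97.8  48.1] 1.8
hood back near [636.7 310.7  51. ] 3.0
hoodback far [733.7 306.2  48. ] 1.6
pack tail top near [594.4 -71.7  38. ] 0.1
pack tail top far [654.3 -73.4  42.5] 0.0
pack front near [597.   15.5  36.8] 3.4
pack front far [660.3  16.1  29.1] 1.8
pack tail bot near [596.9 -73.9   2.8] 3.7
mat nr right [453.2  96.9  30.2] 108.0
mat near R2 [414.3 223.2 -83.8] 24.6
mat far R [519.1 121.2   4.1] 1.8
head far left [487.6 187.8  55.6] 2.7
head far right [489.4 157.8  48.7] 1.0
head near right [407.3 153.3  55.1] 1.1
head near left [412.4 186.9  52.7] 0.7
pink a [521.  -84.9   0.9] 1.7
pink b [ 553.9 -176.4    0.9] 0.3
```

Run:
```python
import cv2
a=cv2.imread("pics/top0.png"); b=cv2.imread("pics/side0.png")
cv2.imwrite("pics/z1.png",cv2.resize(a[112:140,220:320],None,fx=8,fy=8,interpolation=0))
cv2.imwrite("pics/z2.png",cv2.resize(b[165:240,290:345],None,fx=8,fy=8,interpolation=0))
cv2.imwrite("pics/z3.png",cv2.resize(a[110:165,145:235],None,fx=8,fy=8,interpolation=0))
cv2.imwrite("pics/z4.png",cv2.resize(a[138:160,246:290],None,fx=16,fy=16,interpolation=0))
```

```text
(no output)
```

View pics/z1.png

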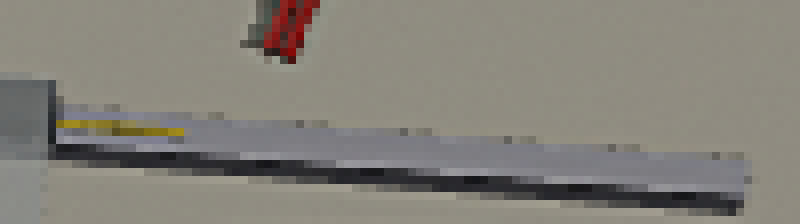

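View pics/z2.png

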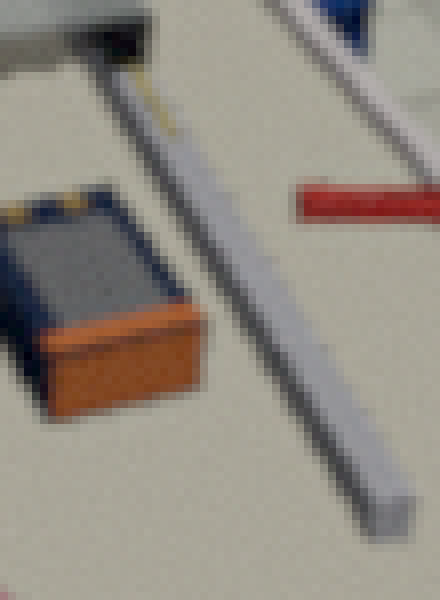

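View pics/z3.png

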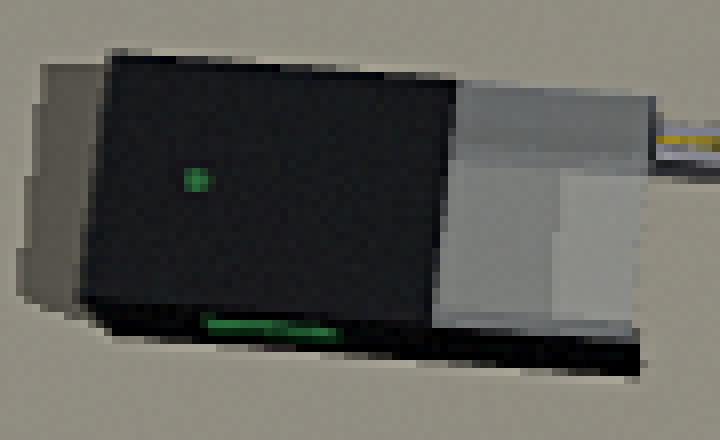

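View pics/z4.png

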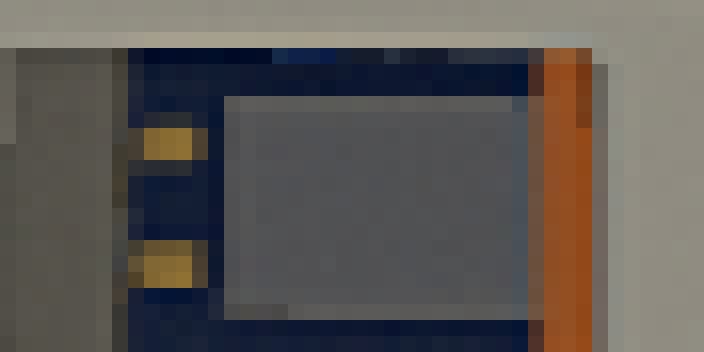

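```bash
cat > m.py <<'E'
from h import *
from plant import capture
T=capture("top");S=capture("side")
def z(p,s,ox,oy): return (p[0]/s-.5+ox,p[1]/s-.5+oy)
def y(a,b): return np.arctan2(*( (a-b)[[0,1]]*[-1,1]))
E
python3 - <<'E'
from m import *
print("camT",ray(T,(0,0))[0].round(),"camS",ray(S,(0,0))[0].round())
P=lambda p,h,o=(220,112),s=8:plane(T,z(p,s,*o),h)
g0,g1=P((57,146),22),P((742,198),22)
f0,f1=P((57,103),22),P((748,158),22)
h={k:P(p,52,(145,110)) for k,p in dict(mf=(655,96),mn=(640,332),bf=(110,54),bn=(82,300)).items()}
print("top guide",g0,g1,"far",f0,f1,h)
print("yaw guide",y(g0,g1),"far",y(f0,f1),"hood far",y(h['bf'],h['mf']),"near",y(h['bn'],h['mn']))
Q=lambda p,hh:plane(S,z(p,8,290,165),hh)
s0,s1=Q((118,110),22),Q((368,508),22)   # guide top edge side view
r1=Q((412,494),22)
print("side guide",s0,s1,r1,y(s0,s1))
# pack
A=lambda p:plane(T,z(p,16,246,138),36)
pk=dict(ff=A((126,48)),tf=A((594,48)))
N=lambda p:plane(T,tz(p),36)
pk.update(fn=N((392,238)),tn=N((496,238)))
Sx={k:plane(S,sz(p),36) for k,p in dict(ff=(496,315),tf=(541,372),fn=(424,325),tn=(464,393)).items()}
print(pk);print(Sx)
E
```

```text
camT [ 296.   18. 1138.] camS [ 210. -844.  760.]
top guide [698.98072494  99.23263566  22.        ] [ 675.74352911 -167.25507406   22.        ] far [716.61146912  99.33333652  22.        ] [ 691.9952726  -170.14417721   22.        ] {'mf': array([714.53189681,  97.95214485,  52.        ]), 'mn': array([621.24311371, 103.05095745,  52.        ]), 'bf': array([733.08362714, 306.75279878,  52.        ]), 'bn': array([635.32137124, 313.66013687,  52.        ])}
yaw guide -0.08697800167403397 far -0.09109505114131741 hood far -0.0886163104297722 near -0.06674611683184184
side guide [689.99518219  74.1759698   22.        ] [ 671.59556517 -171.26289201   22.        ] [ 689.51924303 -170.09995876   22.        ] -0.07482622945629969
{'ff': array([658.75827734,  15.94099695,  36.        ]), 'tf': array([658.07747433, -73.72876885,  36.        ]), 'fn': array([594.67295533,  15.90646262,  36.        ]), 'tn': array([594.03285385, -71.79840086,  36.        ])}
{'ff': array([656.30796994,   8.34976185,  36.        ]), 'tf': array([658.25993305, -66.41225003,  36.        ]), 'fn': array([598.79072503,  15.43629615,  36.        ]), 'tn': array([594.88240143, -69.30617785,  36.        ])}
```

Run:
```python
import cv2
a=cv2.imread("pics/top0.png"); b=cv2.imread("pics/side0.png")
cv2.imwrite("pics/z5.png",cv2.resize(a[182:254,182:232],None,fx=8,fy=8,interpolation=0))
cv2.imwrite("pics/z6.png",cv2.resize(b[155:200,182:258],None,fx=8,fy=8,interpolation=0))
from m import *
from scipy.spatial.transform import Rotation as Ro
from plant import sensors
o=sensors.get_obs(); R=Ro.from_euler('xyz',o['tcp_rot']).as_matrix(); print(R.round(3))
for n,zt,zs,h in (("ball",(381,217),(277,303),36),("soft",(423,175),(358,325),85),("jug",(85,198),(211,115),100)):
    print(n,plane(T,zt,h).round(),plane(S,zs,h).round())
```

```text
[[-0.     0.275  0.961]
 [-0.     0.961 -0.275]
 [-1.    -0.     0.   ]]
ball [ 421. -359.   36.] [ 423. -356.   36.]
soft [ 536. -471.   85.] [ 540. -490.   85.]
jug [473. 492. 100.] [480. 471. 100.]
```

View pics/z5.png

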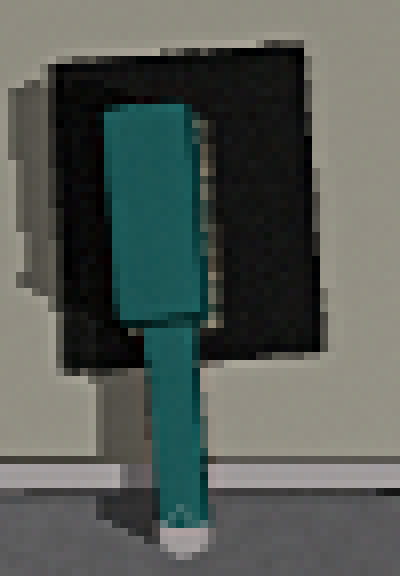

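View pics/z6.png

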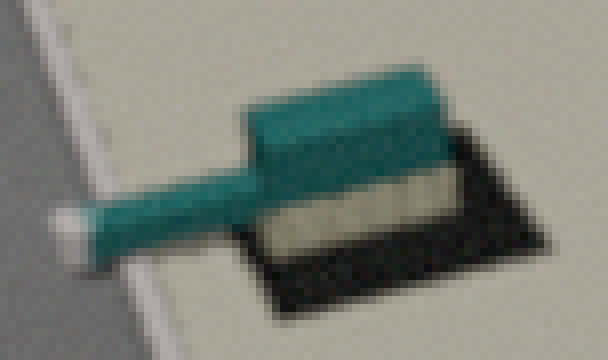

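Run:
```python
from m import *
P=lambda p,h:plane(T,z(p,8,182,182),h)
hd=np.array([P(p,60) for p in((103,104),(190,103),(203,316),(118,320))])
mt=np.array([P(p,4) for p in((50,64),(304,47),(325,350),(62,372))])
tp=P((185,558),27);tc=P((185,540),27)
print(hd.round(1).tolist(),hd.mean(0));print(mt.round(1).tolist(),mt.mean(0));print(tp,tc)
Q=lambda p,h:plane(S,z(p,8,182,155),h)
hs=np.array([Q(p,60) for p in((425,67),(443,104),(258,148),(248,112))]);print(hs.round(1).tolist(),hs.mean(0)); 
h=hd.mean(0)[:2];d=tc[:2]-h;print(np.linalg.norm(d),np.arctan2(d[1],d[0]))
h=hd[:2].mean(0)-hd[2:].mean(0);print(np.arctan2(-h[1],-h[0]))
```

```text
[[487.5, 189.7, 60.0], [487.7, 157.9, 60.0], [409.5, 152.0, 60.0], [408.3, 182.7, 60.0]] [448.25485243 170.55931805  60.        ]
[[513.3, 219.4, 4.0], [519.3, 121.5, 4.0], [402.2, 112.5, 4.0], [394.5, 212.1, 4.0]] [457.29972371 166.37194886   4.        ]
[323.92013909 161.36504796  27.        ] [330.46276391 161.46924765  27.        ]
[[486.1, 183.4, 60.0], [485.2, 154.9, 60.0], [407.0, 149.9, 60.0], [409.4, 176.0, 60.0]] [446.89215797 166.04635309  60.        ]
118.1423103561757 -3.0645748327570175
-3.0593249288574462
```

```bash
R='{"dx":11.5,"dy":-24.6,"dz":36.5,"spin":-0.36}'; python3 -m crank '[{"dx":11.5,"dy":-24.6,"dz":36.5,"spin":-0.36},{"dx":11.5,"dy":-24.6,"dz":36.5,"spin":-0.36},{"dx":11.5,"dy":-24.6,"dz":36.5,"spin":-0.36},{"dx":11.5,"dy":-24.6,"dz":36.5,"spin":-0.36},{"dx":11.5,"dy":-24.6,"dz":36.5,"spin":-0.36},{"dx":11.5,"dy":-24.6,"dz":36.5,"spin":-0.36},{"dx":11.5,"dy":-24.6,"dz":36.5,"spin":-0.36},{"dx":11.5,"dy":-24.6,"dz":36.5,"spin":-0.36},{"dx":11.5,"dy":-24.6,"dz":36.5,"spin":-0.36},{"dx":11.5,"dy":-24.6,"dz":36.5,"spin":-0.36},{"dx":11.5,"dy":-24.6,"dz":36.5,"spin":-0.36},{"dx":11.5,"dy":-24.6,"dz":36.5,"spin":-0.36},{"dx":11.5,"dy":-24.6,"dz":36.5,"spin":-0.36},{"dx":11.5,"dy":-24.6,"dz":36.5,"spin":-0.36},{"dx":11.5,"dy":-24.6,"dz":36.5,"spin":-0.36}]' 100
cat > st.py <<'E'
from h import *
from plant import sensors
from scipy.spatial.transform import Rotation as Ro
O=np.array([699,99.2]);YAW=-0.086
o=sensors.get_obs();R=Ro.from_euler('xyz',o['tcp_rot']).as_matrix()
ya=np.arctan2(R[1,1],R[0,1])
u=np.array([np.cos(YAW),np.sin(YAW)]);v=np.array([-u[1],u[0]])
p=o['tool_pos']
def to(tx,ty,tz=None,yaw=None):
    d=np.array([tx-p[0],ty-p[1],(tz if tz is not None else p[2])-p[2]]); l=R.T@d/10
    print("dx %.2f dy %.2f dz %.2f"%tuple(l), "" if yaw is None else "spin %.3f"%(ya-yaw))
def dock(x,y,z=None,yaw=None):
    w=O+x*u+y*v; to(*w,z,yaw)
dk=np.array([(p[:2]-O)@u,(p[:2]-O)@v]); fd=[o['contact_force'][:2]@u,o['contact_force'][:2]@v,o['contact_force'][2]]
print("t %.2f"%o['time'],"tcp",p.round(1),"dockTCP",dk.round(1),"yang %.3f"%ya,"Fdock",np.round(fd,2),"M",o['moment'].round(2),"w %.1f"%o['grip_width'],"q6 %.2f"%o['joint_positions'][5])
E
python3 -c "
from st import *
to(428,168,28,1.652)"
```

```text
time: 1.75
tool_pos: [426.9, 168.8, 112.0]
tcp_rot: [1.766, 1.57, 1.848]
contact_force: [-0.2, -0.8, -0.0]
grip_width: 91.7
t 1.75 tcp [426.9 168.8 112. ] dockTCP [-277.1   46. ] yang 1.653 Fdock [-0.11 -0.77 -0.05] M [ 0.1   0.02 -0.02] w 91.7 q6 -1.44
dx 8.40 dy -0.09 dz 0.11 spin 0.001
```

```bash
python3 -m crank '[{"dx":4,"dy":-0.1,"dz":0.1},{"dx":7,"dy":-0.1,"dz":0.1},{"dx":8.4,"dy":-0.1,"dz":0.1},{"dx":8.4,"dy":-0.1,"dz":0.1},{"dx":8.4,"dy":-0.1,"dz":0.1}]' 100
python3 - <<'E'
from st import *
from plant import capture
import cv2
a=capture("top")["frame"][170:260,160:260];b=capture("side")["frame"][140:215,170:270]
cv2.imwrite("pics/g1.png",np.vstack([cv2.resize(a,(400,360)),cv2.resize(b,(400,300))])[:600])
cv2.imwrite("pics/g1.png",np.hstack([cv2.resize(a,(400,360)),cv2.resize(b,(400,360))]))
E
```

```text
t 1.75 tcp [426.9 168.8 112. ] dockTCP [-277.1   46. ] yang 1.653 Fdock [-0.11 -0.77 -0.05] M [ 0.1   0.02 -0.02] w 91.7 q6 -1.44invalid input at $[0]: expected keys dx, dy, dz, spin
```

View pics/g1.png

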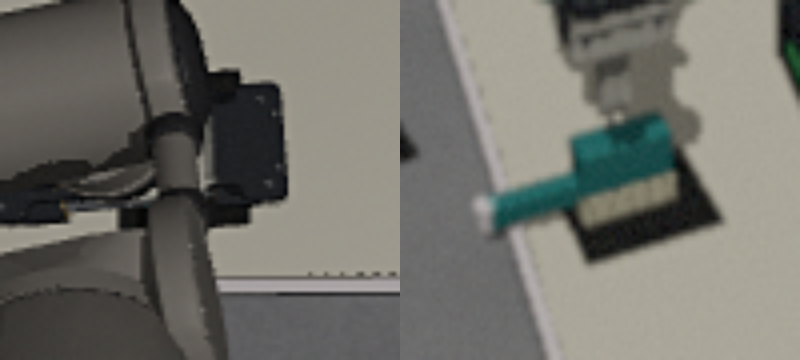

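The side view shows the gripper above the brush head, with the near finger in line (about (610,100) in the composite). All four keys are required, so I'll resend the move with them.

```bash
python3 -m crank '[{"dx":4,"dy":-0.1,"dz":0.1,"spin":0},{"dx":7,"dy":-0.1,"dz":0.1,"spin":0},{"dx":8.4,"dy":-0.1,"dz":0.1,"spin":0},{"dx":8.4,"dy":-0.1,"dz":0.1,"spin":0},{"dx":8.4,"dy":-0.1,"dz":0.1,"spin":0}]' 100
python3 -m crank '[{"dx":0,"dy":0,"dz":0,"spin":0},{"dx":0,"dy":0,"dz":0,"spin":0},{"dx":0,"dy":0,"dz":0,"spin":0},{"dx":0,"dy":0,"dz":0,"spin":0},{"dx":0,"dy":0,"dz":0,"spin":0},{"dx":0,"dy":0,"dz":0,"spin":0},{"dx":0,"dy":0,"dz":0,"spin":0},{"dx":0,"dy":0,"dz":0,"spin":0},{"dx":0,"dy":0,"dz":0,"spin":0},{"dx":0,"dy":0,"dz":0,"spin":0}]' 0
python3 - <<'E'
from st import *
from plant import capture
import cv2
a=capture("top")["frame"][170:260,160:260];b=capture("side")["frame"][140:215,170:270]
cv2.imwrite("pics/g2.png",np.hstack([cv2.resize(a,(400,360)),cv2.resize(b,(400,360))]))
E
```

```text
time: 2.27
tool_pos: [428.1, 167.8, 27.8]
tcp_rot: [3.133, 1.57, -3.067]
contact_force: [0.4, -0.1, 0.2]
grip_width: 91.7
time: 3.1
tool_pos: [428.8, 166.9, 27.7]
tcp_rot: [1.577, 1.571, 1.658]
contact_force: [-0.3, 0.2, 1.1]
grip_width: 32.1
t 3.10 tcp [428.8 166.9  27.7] dockTCP [-275.1   44.3] yang 1.652 Fdock [-0.27  0.13  1.11] M [0.13 0.06 0.05] w 32.1 q6 -1.45
```

View pics/g2.png

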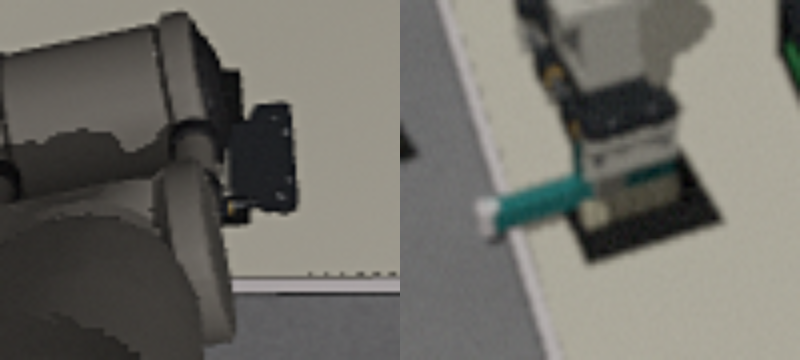

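```bash
python3 -c "
from st import *
dock(-118,-208,98,-0.086); print(O-118*u-208*v)"
```

```text
t 3.20 tcp [428.8 166.9  27.7] dockTCP [-275.1   44.3] yang 1.652 Fdock [-0.97  1.28 -0.42] M [0.1  0.08 0.05] w 32.1 q6 -1.45
dx -7.03 dy -27.49 dz 11.29 spin 1.738
[563.57013691 -97.89579443]
```

```bash
python3 -m crank '[{"dx":-4,"dy":0,"dz":0,"spin":0},{"dx":-7,"dy":0,"dz":0,"spin":0},{"dx":-7,"dy":-4,"dz":1.6,"spin":0.12},{"dx":-7,"dy":-8,"dz":3.2,"spin":0.24},{"dx":-7,"dy":-12,"dz":4.8,"spin":0.36},{"dx":-7,"dy":-15,"dz":6,"spin":0.48},{"dx":-7,"dy":-18,"dz":7.2,"spin":0.6},{"dx":-7,"dy":-21,"dz":8.4,"spin":0.72},{"dx":-7,"dy":-23,"dz":9.6,"spin":0.84},{"dx":-7,"dy":-25,"dz":10.5,"spin":0.96},{"dx":-7,"dy":-27.5,"dz":11.3,"spin":1.08},{"dx":-7,"dy":-27.5,"dz":11.3,"spin":1.2},{"dx":-7,"dy":-27.5,"dz":11.3,"spin":1.32},{"dx":-7,"dy":-27.5,"dz":11.3,"spin":1.44},{"dx":-7,"dy":-27.5,"dz":11.3,"spin":1.56},{"dx":-7,"dy":-27.5,"dz":11.3,"spin":1.68},{"dx":-7,"dy":-27.5,"dz":11.3,"spin":1.738},{"dx":-7,"dy":-27.5,"dz":11.3,"spin":1.738},{"dx":-7,"dy":-27.5,"dz":11.3,"spin":1.738}]' 0
python3 - <<'E'
from st import *
dock(-118,-208,28,-0.086)
from plant import capture
import cv2
a=capture("top")["frame"][100:260,140:340];b=capture("side")["frame"][90:250,170:370]
cv2.imwrite("pics/g3.png",np.hstack([cv2.resize(a,(400,320)),cv2.resize(b,(400,320))]))
E
```

```text
time: 4.78
tool_pos: [563.4, -98.0, 97.3]
tcp_rot: [-1.849, 1.57, 2.78]
contact_force: [0.6, 0.5, -2.2]
grip_width: 31.6
t 4.78 tcp [563.4 -98.   97.3] dockTCP [-118.2 -208.1] yang -0.084 Fdock [ 0.58  0.55 -2.2 ] M [-0.07  0.07 -0.05] w 31.6 q6 -0.22
dx 6.93 dy 0.02 dz -0.01 spin 0.002
```

View pics/g3.png

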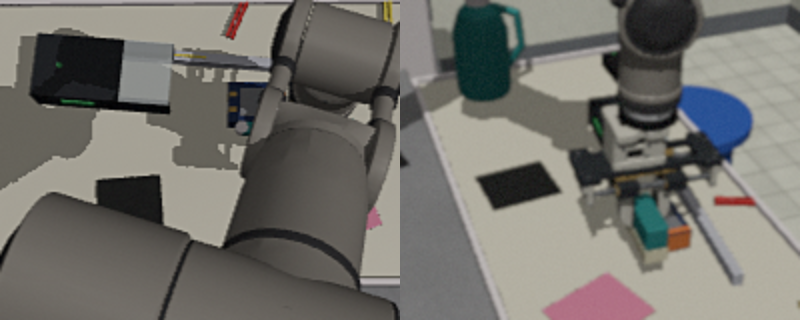

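Run:
```python
from m import *
import st
from plant import capture
import cv2
f=T["frame"]
w=(f[155:175,250:275].min(2)>130); ys,xs=np.nonzero(w); c=(xs.mean()+250,ys.mean()+155); print(len(xs),c)
q=plane(T,c,97)[:2]; print(q,(q-st.O)@st.u,(q-st.O)@st.v)
cv2.imwrite("pics/g4.png",cv2.resize(f[130:190,240:300],None,fx=8,fy=8,interpolation=0))
m=((f.max(2)<45)).astype(np.uint8); m[:183]=0;m[:,:182]=0;m[235:]=0;m[:,225:]=0
k=cv2.minAreaRect(np.argwhere(m)[:,::-1].astype(np.float32)); print(k, m.sum()); print("mat",plane(T,k[0],4))
```

```text
t 4.98 tcp [563.6 -98.   97.6] dockTCP [-117.9 -208.1] yang -0.085 Fdock [-0.25  0.55 -1.61] M [-0.11  0.06 -0.01] w 32.0 q6 -0.22
23 (np.float64(256.0869565217391), np.float64(173.2173913043478))
[541.41638563   8.95168301] -149.24943760400654 -103.45027604031256
((206.4534454345703, 196.34274291992188), (43.96589279174805, 23.359010696411133), 17.19854164123535) 598
mat [491.46107908 161.37506965   4.        ]
```

View pics/g4.png

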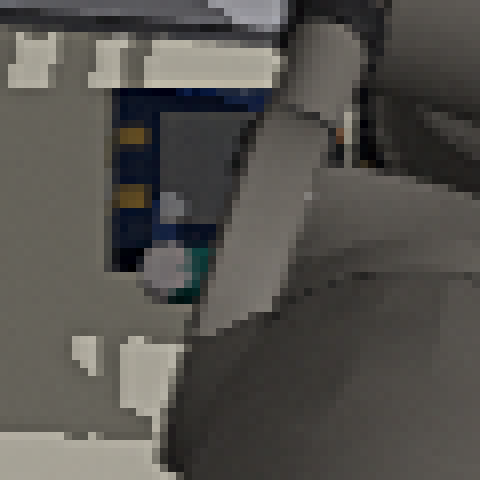

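Run:
```python
from m import *
import st
q=plane(T,z((164,268),8,240,130),97)[:2]; print(q,(q-st.O)@st.u,(q-st.O)@st.v)
```

```text
t 5.08 tcp [563.7 -98.   97.7] dockTCP [-117.9 -208.1] yang -0.085 Fdock [-0.22  0.23 -1.55] M [-0.09  0.04 -0.01] w 32.3 q6 -0.22
[571.36876858  -2.50041858] -118.42408316545375 -112.28732297295228
```

```bash
python3 -m crank '[{"dx":3.5,"dy":0,"dz":0,"spin":0},{"dx":6,"dy":0,"dz":0,"spin":0},{"dx":7,"dy":0,"dz":0,"spin":0},{"dx":7,"dy":0,"dz":0,"spin":0},{"dx":7,"dy":0,"dz":0,"spin":0}]' 0
python3 - <<'E'
from st import *
from plant import capture
import cv2
a=capture("top")["frame"][100:260,140:340];b=capture("side")["frame"][120:240,240:390]
cv2.imwrite("pics/g5.png",np.hstack([cv2.resize(a,(400,320)),cv2.resize(b,(400,320))]))
E
```

```text
time: 5.5
tool_pos: [563.9, -98.1, 28.0]
tcp_rot: [-1.84, 1.571, 2.786]
contact_force: [-0.3, 0.2, -0.8]
grip_width: 31.7
t 5.50 tcp [563.9 -98.1  28. ] dockTCP [-117.6 -208.2] yang -0.086 Fdock [-0.34  0.16 -0.81] M [-0.1   0.09  0.01] w 31.7 q6 -0.22
```

View pics/g5.png

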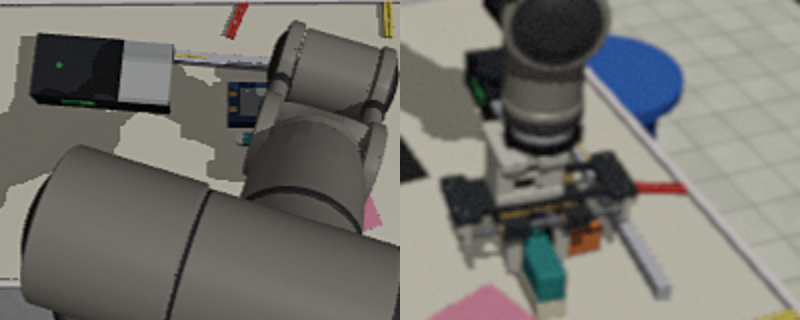

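```bash
python3 -m crank '[{"dx":0,"dy":0.5,"dz":0,"spin":0},{"dx":0,"dy":1,"dz":0,"spin":0},{"dx":0,"dy":1.3,"dz":0,"spin":0},{"dx":0,"dy":1.6,"dz":0,"spin":0},{"dx":0,"dy":1.9,"dz":0,"spin":0},{"dx":0,"dy":2.2,"dz":0,"spin":0},{"dx":0,"dy":2.5,"dz":0,"spin":0},{"dx":0,"dy":2.8,"dz":0,"spin":0},{"dx":0,"dy":3.1,"dz":0,"spin":0},{"dx":0,"dy":3.4,"dz":0,"spin":0},{"dx":0,"dy":3.6,"dz":0,"spin":0}]' 0
python3 - <<'E'
from st import *
from plant import capture
import cv2
a=capture("top")["frame"][100:180,220:320];b=capture("side")["frame"][140:240,260:360]
cv2.imwrite("pics/g6.png",np.hstack([cv2.resize(a,(400,320)),cv2.resize(b,(400,320))]))
E
```

```text
time: 6.52
tool_pos: [600.0, -101.2, 27.6]
tcp_rot: [1.502, 1.571, -0.155]
contact_force: [-2.4, -0.1, -1.2]
grip_width: 31.7
t 6.52 tcp [ 600.  -101.2   27.6] dockTCP [ -81.4 -208.2] yang -0.086 Fdock [-2.37 -0.26 -1.19] M [-0.1   0.51  0.16] w 31.7 q6 -0.21
```

View pics/g6.png

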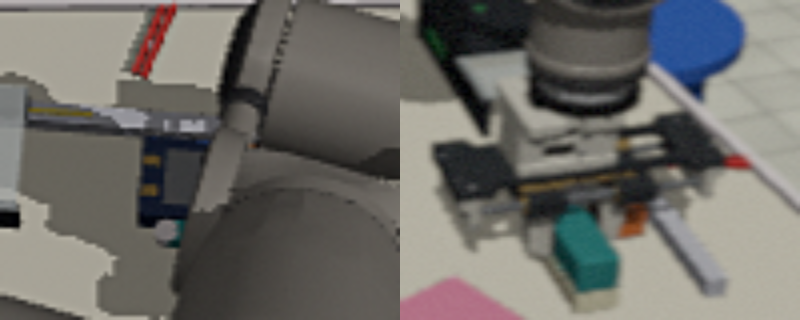

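```bash
for i in 1; do python3 -m crank '[{"dx":0,"dy":0.2,"dz":0,"spin":0},{"dx":0,"dy":0.4,"dz":0,"spin":0},{"dx":0,"dy":0.5,"dz":0,"spin":0},{"dx":0,"dy":0.6,"dz":0,"spin":0}]' 0; python3 st.py; done
python3 -m crank '[{"dx":0,"dy":0.1,"dz":0,"spin":0},{"dx":0,"dy":0.2,"dz":0,"spin":0}]' 0; python3 st.py
```

```text
time: 6.95
tool_pos: [605.5, -101.6, 27.7]
tcp_rot: [-1.958, 1.571, 2.668]
contact_force: [-2.7, -0.6, -0.6]
grip_width: 32.0
t 6.95 tcp [ 605.5 -101.6   27.7] dockTCP [ -75.9 -208.1] yang -0.086 Fdock [-2.6  -0.87 -0.56] M [-0.07  0.51  0.16] w 32.0 q6 -0.21
time: 7.12
tool_pos: [607.5, -101.8, 27.7]
tcp_rot: [-2.202, 1.571, 2.424]
contact_force: [-2.4, 0.7, -1.1]
grip_width: 31.8
t 7.12 tcp [ 607.5 -101.8   27.7] dockTCP [ -73.9 -208.1] yang -0.086 Fdock [-2.49  0.47 -1.07] M [-0.03  0.52  0.23] w 31.8 q6 -0.20
```

```bash
for i in 1; do python3 -m crank '[{"dx":0,"dy":0.1,"dz":0,"spin":0},{"dx":0,"dy":0.2,"dz":0,"spin":0},{"dx":0,"dy":0.2,"dz":0,"spin":0}]' 0; python3 st.py; done
python3 - <<'E'
from plant import capture
import numpy as np,cv2
a=capture("top")["frame"][110:165,240:300];b=capture("side")["frame"][150:230,280:360]
cv2.imwrite("pics/g7.png",np.hstack([cv2.resize(a,(400,367),interpolation=0),cv2.resize(b,(400,367))]))
E
```

```text
time: 7.37
tool_pos: [609.4, -101.9, 27.7]
tcp_rot: [-1.786, 1.57, 2.841]
contact_force: [-3.1, 0.2, -0.6]
grip_width: 31.9
t 7.37 tcp [ 609.4 -101.9   27.7] dockTCP [ -72.  -208.1] yang -0.086 Fdock [-3.11 -0.08 -0.6 ] M [-0.05  0.68  0.12] w 31.9 q6 -0.20
```

View pics/g7.png

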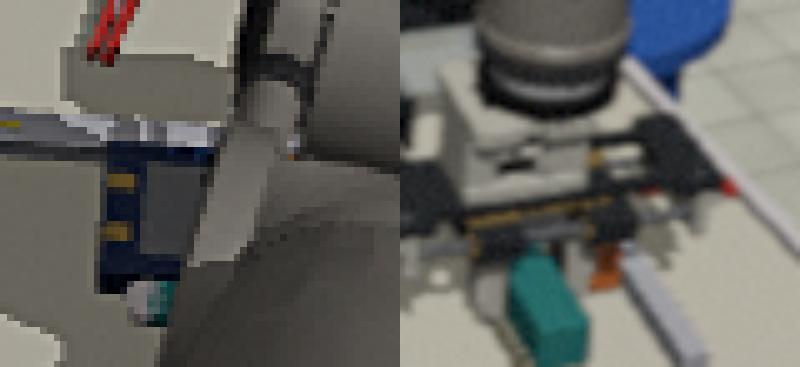

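```bash
python3 -m crank '[{"dx":0,"dy":0.1,"dz":0,"spin":0},{"dx":0,"dy":0.15,"dz":0,"spin":0},{"dx":0,"dy":0.15,"dz":0,"spin":0}]' 0; python3 st.py
```

```text
time: 7.72
tool_pos: [609.5, -102.0, 27.6]
tcp_rot: [-1.642, 1.567, 2.985]
contact_force: [-8.6, -0.7, 3.0]
grip_width: 32.0
t 7.72 tcp [ 609.5 -102.    27.6] dockTCP [ -71.9 -208.1] yang -0.086 Fdock [-8.51 -1.41  3.03] M [0.08 1.5  0.34] w 32.0 q6 -0.20
```

```bash
python3 -m crank '[{"dx":0,"dy":0.1,"dz":0,"spin":0},{"dx":0,"dy":0.15,"dz":0,"spin":0},{"dx":0,"dy":0.15,"dz":0,"spin":0}]' 0; python3 st.py
```

```text
time: 7.97
tool_pos: [609.6, -102.0, 27.3]
tcp_rot: [-1.629, 1.564, 2.998]
contact_force: [-12.0, -0.3, 4.8]
grip_width: 31.5
t 7.97 tcp [ 609.6 -102.    27.3] dockTCP [ -71.8 -208.1] yang -0.085 Fdock [-11.98  -1.29   4.77] M [0.05 2.13 0.45] w 31.5 q6 -0.20
```

```bash
python3 -m crank '[{"dx":0,"dy":-0.5,"dz":0,"spin":0},{"dx":0,"dy":-1.2,"dz":0,"spin":0},{"dx":0,"dy":-2.2,"dz":0,"spin":0},{"dx":0,"dy":-2.2,"dz":2,"spin":0},{"dx":0,"dy":-2.2,"dz":5,"spin":0},{"dx":0,"dy":-2.2,"dz":8,"spin":0},{"dx":0,"dy":-2.2,"dz":9.5,"spin":0},{"dx":0,"dy":-2.2,"dz":9.5,"spin":0},{"dx":0,"dy":-2.2,"dz":9.5,"spin":0}]' 0; python3 st.py
python3 - <<'E'
from plant import capture
import numpy as np,cv2
a=capture("top")["frame"][110:170,240:300];b=capture("side")["frame"][130:230,270:370]
cv2.imwrite("pics/g8.png",np.hstack([cv2.resize(a,(400,400),interpolation=0),cv2.resize(b,(400,400))]))
E
```

```text
time: 8.72
tool_pos: [582.5, -195.6, 27.8]
tcp_rot: [1.821, 1.57, 0.163]
contact_force: [-0.3, 0.4, -1.6]
grip_width: 31.7
t 8.72 tcp [ 582.5 -195.6   27.8] dockTCP [ -90.7 -303.7] yang -0.088 Fdock [-0.35  0.35 -1.61] M [-0.1   0.1   0.02] w 31.7 q6 -0.36
```

View pics/g8.png

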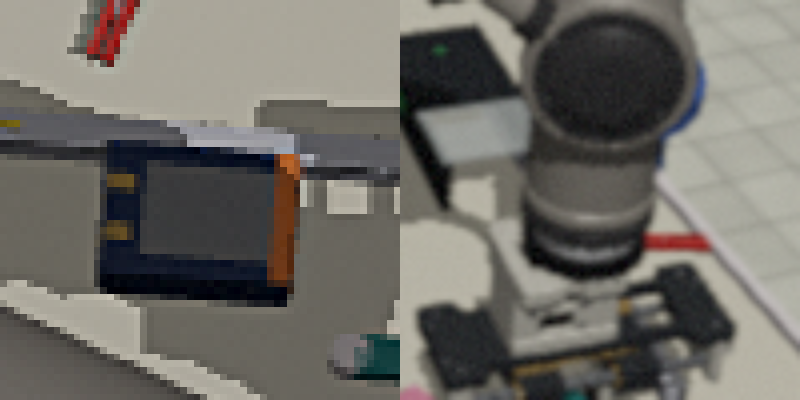

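Run:
```python
from m import *
import st
for k,p in dict(tf=(300,157),tn=(293,285),fn=(102,268),ff=(108,143)).items():
    q=plane(T,z(p,400/60,240,110),36)[:2]-st.O; print(k,(q@st.u).round(1),(q@st.v).round(1))
q=plane(T,z((350,355),400/60,240,110),27)[:2]-st.O; print('tip',q@st.u,q@st.v)
```

```text
t 8.92 tcp [ 582.6 -193.6   27.7] dockTCP [ -90.8 -301.8] yang -0.085 Fdock [-0.11 -0.4  -2.07] M [-0.14  0.04  0.06] w 32.3 q6 -0.36
tf -1.6 -180.0
tn -63.0 -180.8
fn -61.8 -93.1
ff -1.8 -91.1
tip -91.3999479917924 -209.5150120611848
```

```bash
python3 -m crank '[{"dx":0,"dy":2,"dz":0.3,"spin":0},{"dx":0,"dy":4,"dz":0.3,"spin":0},{"dx":0,"dy":5,"dz":0,"spin":0},{"dx":0,"dy":5,"dz":-0.5,"spin":0},{"dx":0,"dy":5,"dz":-0.9,"spin":0},{"dx":0,"dy":5,"dz":-0.9,"spin":0},{"dx":0,"dy":5,"dz":-0.9,"spin":0}]' 0; python3 st.py
python3 - <<'E'
from plant import capture
import numpy as np,cv2
a=capture("top")["frame"][110:170,240:300];b=capture("side")["frame"][130:230,270:370]
cv2.imwrite("pics/g9.png",np.hstack([cv2.resize(a,(400,400),interpolation=0),cv2.resize(b,(400,400))]))
E
```

```text
time: 9.5
tool_pos: [632.3, -189.4, 27.6]
tcp_rot: [-1.895, 1.57, 2.733]
contact_force: [0.8, 0.0, -1.1]
grip_width: 31.6
t 9.50 tcp [ 632.3 -189.4   27.6] dockTCP [ -41.7 -293.2] yang -0.085 Fdock [ 0.8   0.11 -1.12] M [-0.11  0.05 -0.01] w 31.6 q6 -0.32
```

View pics/g9.png

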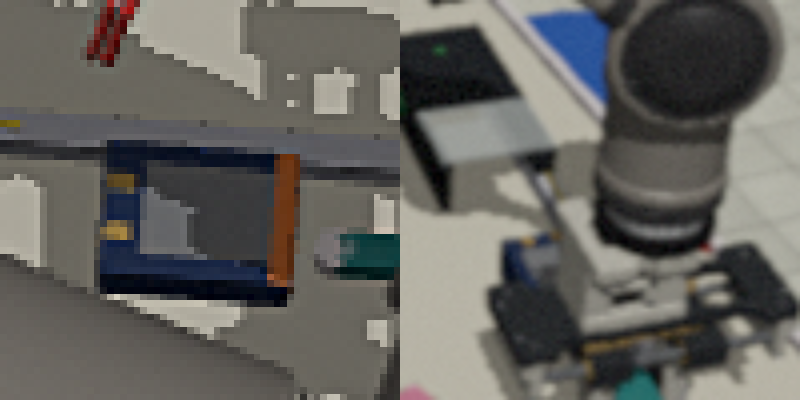

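```bash
python3 -m crank '[{"dx":0,"dy":0,"dz":-0.3,"spin":0},{"dx":0,"dy":0,"dz":-0.6,"spin":0},{"dx":0,"dy":0.05,"dz":-0.8,"spin":0},{"dx":0,"dy":0.1,"dz":-1.0,"spin":0},{"dx":0,"dy":0.15,"dz":-1.3,"spin":0},{"dx":0,"dy":0.2,"dz":-1.6,"spin":0},{"dx":0,"dy":0.2,"dz":-1.9,"spin":0},{"dx":0,"dy":0.2,"dz":-2.2,"spin":0},{"dx":0,"dy":0.2,"dz":-2.5,"spin":0}]' 0; python3 st.py
python3 - <<'E'
from plant import capture
import numpy as np,cv2
a=capture("top")["frame"][110:170,230:290];b=capture("side")["frame"][130:230,270:370]
cv2.imwrite("pics/g10.png",np.hstack([cv2.resize(a,(400,400),interpolation=0),cv2.resize(b,(400,400))]))
E
```

```text
time: 10.35
tool_pos: [637.1, -165.4, 27.6]
tcp_rot: [-1.13, 1.571, -2.787]
contact_force: [-1.4, -3.6, -1.6]
grip_width: 31.6
t 10.35 tcp [ 637.1 -165.4   27.6] dockTCP [ -38.9 -269. ] yang -0.086 Fdock [-1.11 -3.7  -1.65] M [-0.57  0.27  0.09] w 31.6 q6 -0.28
```

View pics/g10.png

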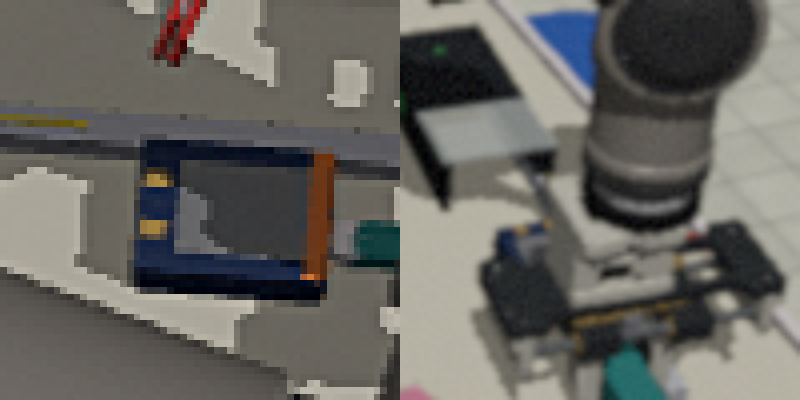

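```bash
python3 -m crank '[{"dx":0,"dy":0.02,"dz":-0.35,"spin":0},{"dx":0,"dy":0.04,"dz":-0.7,"spin":0},{"dx":0,"dy":0.06,"dz":-1.05,"spin":0},{"dx":0,"dy":0.08,"dz":-1.4,"spin":0},{"dx":0,"dy":0.1,"dz":-1.75,"spin":0},{"dx":0,"dy":0.12,"dz":-2.1,"spin":0},{"dx":0,"dy":0.14,"dz":-2.45,"spin":0},{"dx":0,"dy":0.16,"dz":-2.8,"spin":0}]' 0; python3 st.py
python3 - <<'E'
from plant import capture
import numpy as np,cv2
a=capture("top")["frame"][110:170,220:280];b=capture("side")["frame"][130:230,270:370]
cv2.imwrite("pics/g11.png",np.hstack([cv2.resize(a,(400,400),interpolation=0),cv2.resize(b,(400,400))]))
E
```

```text
time: 11.12
tool_pos: [641.2, -137.4, 27.7]
tcp_rot: [-2.4, 1.571, 2.226]
contact_force: [-1.2, -3.1, -2.3]
grip_width: 32.1
t 11.12 tcp [ 641.2 -137.4   27.7] dockTCP [ -37.3 -240.7] yang -0.086 Fdock [-0.94 -3.19 -2.25] M [-0.63  0.37  0.1 ] w 32.1 q6 -0.24
```

View pics/g11.png

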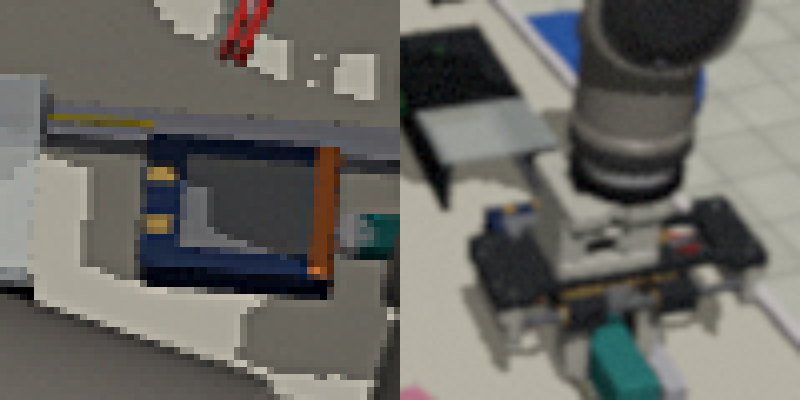

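```bash
python3 -m crank '[{"dx":0,"dy":0.01,"dz":-0.35,"spin":0},{"dx":0,"dy":0.02,"dz":-0.7,"spin":0},{"dx":0,"dy":0.03,"dz":-1.05,"spin":0},{"dx":0,"dy":0.04,"dz":-1.4,"spin":0},{"dx":0,"dy":0.05,"dz":-1.75,"spin":0},{"dx":0,"dy":0.06,"dz":-2.1,"spin":0},{"dx":0,"dy":0.07,"dz":-2.45,"spin":0},{"dx":0,"dy":0.08,"dz":-2.8,"spin":0},{"dx":0,"dy":0.09,"dz":-3.15,"spin":0},{"dx":0,"dy":0.1,"dz":-3.5,"spin":0},{"dx":0,"dy":0.11,"dz":-3.85,"spin":0},{"dx":0,"dy":0.12,"dz":-4.2,"spin":0}]' 0; python3 st.py
python3 - <<'E'
from plant import capture
import numpy as np,cv2
a=capture("top")["frame"][110:170,200:260];b=capture("side")["frame"][110:210,250:350]
cv2.imwrite("pics/g12.png",np.hstack([cv2.resize(a,(400,400),interpolation=0),cv2.resize(b,(400,400))]))
E
```

```text
time: 12.22
tool_pos: [645.9, -95.7, 27.6]
tcp_rot: [-1.961, 1.571, 2.665]
contact_force: [-0.4, -4.1, -1.9]
grip_width: 31.9
t 12.22 tcp [645.9 -95.7  27.6] dockTCP [ -36.2 -198.7] yang -0.086 Fdock [-0.05 -4.12 -1.95] M [-0.58  0.36  0.15] w 31.9 q6 -0.18
```

View pics/g12.png

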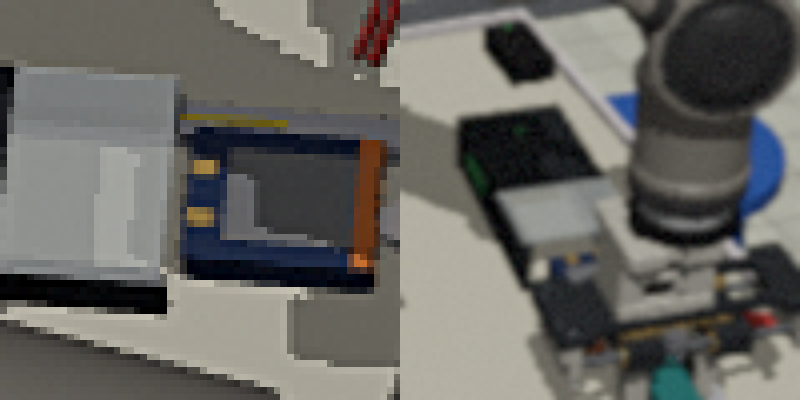

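```bash
python3 -m crank '[{"dx":0,"dy":0.03,"dz":-0.35,"spin":0},{"dx":0,"dy":0.05,"dz":-0.7,"spin":0},{"dx":0,"dy":0.06,"dz":-1.05,"spin":0},{"dx":0,"dy":0.07,"dz":-1.4,"spin":0},{"dx":0,"dy":0.09,"dz":-1.75,"spin":0},{"dx":0,"dy":0.1,"dz":-2.1,"spin":0},{"dx":0,"dy":0.12,"dz":-2.45,"spin":0},{"dx":0,"dy":0.14,"dz":-2.8,"spin":0}]' 0; python3 st.py
python3 -m crank '[{"dx":0,"dy":0.02,"dz":-0.35,"spin":0},{"dx":0,"dy":0.03,"dz":-0.7,"spin":0},{"dx":0,"dy":0.05,"dz":-1.05,"spin":0},{"dx":0,"dy":0.06,"dz":-1.4,"spin":0}]' 0; python3 st.py
python3 - <<'E'
from plant import capture
import numpy as np,cv2
a=capture("top")["frame"][110:170,190:250];b=capture("side")["frame"][110:210,250:350]
cv2.imwrite("pics/g13.png",np.hstack([cv2.resize(a,(400,400),interpolation=0),cv2.resize(b,(400,400))]))
E
```

```text
time: 12.98
tool_pos: [649.7, -67.9, 27.7]
tcp_rot: [-2.302, 1.571, 2.324]
contact_force: [-2.7, -4.4, -1.5]
grip_width: 31.9
t 12.98 tcp [649.7 -67.9  27.7] dockTCP [ -34.7 -170.7] yang -0.086 Fdock [-2.35 -4.61 -1.53] M [-0.61  0.38  0.17] w 31.9 q6 -0.14
time: 13.32
tool_pos: [651.6, -54.0, 27.7]
tcp_rot: [-2.802, 1.571, 1.824]
contact_force: [-1.0, -4.0, -1.8]
grip_width: 32.0
t 13.32 tcp [651.6 -54.   27.7] dockTCP [ -34.1 -156.7] yang -0.086 Fdock [-0.67 -4.06 -1.8 ] M [-0.63  0.41  0.16] w 32.0 q6 -0.11
```

View pics/g13.png

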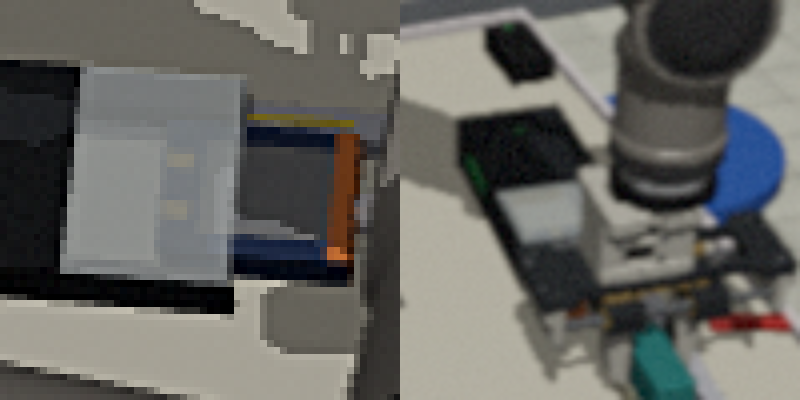

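```bash
python3 -m crank '[{"dx":0,"dy":0.02,"dz":-0.35,"spin":0},{"dx":0,"dy":0.03,"dz":-0.7,"spin":0},{"dx":0,"dy":0.04,"dz":-1.05,"spin":0},{"dx":0,"dy":0.05,"dz":-1.4,"spin":0},{"dx":0,"dy":0.06,"dz":-1.75,"spin":0},{"dx":0,"dy":0.07,"dz":-2.1,"spin":0},{"dx":0,"dy":0.08,"dz":-2.45,"spin":0},{"dx":0,"dy":0.09,"dz":-2.8,"spin":0},{"dx":0,"dy":0.1,"dz":-3.15,"spin":0},{"dx":0,"dy":0.11,"dz":-3.5,"spin":0},{"dx":0,"dy":0.12,"dz":-3.85,"spin":0},{"dx":0,"dy":0.13,"dz":-4.2,"spin":0},{"dx":0,"dy":0.14,"dz":-4.5,"spin":0},{"dx":0,"dy":0.15,"dz":-4.8,"spin":0},{"dx":0,"dy":0.16,"dz":-5.1,"spin":0},{"dx":0,"dy":0.17,"dz":-5.4,"spin":0}]' 0; python3 st.py
python3 - <<'E'
from plant import capture
import numpy as np,cv2
a=capture("top")["frame"][110:170,190:250];b=capture("side")["frame"][110:210,250:350]
cv2.imwrite("pics/g14.png",np.hstack([cv2.resize(a,(400,400),interpolation=0),cv2.resize(b,(400,400))]))
E
```

```text
time: 14.75
tool_pos: [657.9, -0.4, 27.7]
tcp_rot: [-2.653, 1.571, 1.974]
contact_force: [-1.7, -3.2, -1.4]
grip_width: 31.9
t 14.75 tcp [ 6.579e+02 -4.000e-01  2.770e+01] dockTCP [ -32.4 -102.8] yang -0.086 Fdock [-1.43 -3.32 -1.41] M [-0.6   0.34  0.11] w 31.9 q6 -0.03
```

View pics/g14.png

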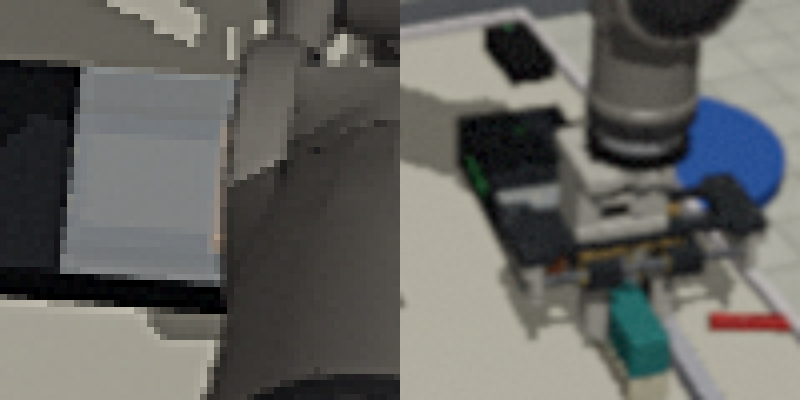

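```bash
python3 -m crank '[{"dx":0,"dy":0.01,"dz":-0.2,"spin":0},{"dx":0,"dy":0.02,"dz":-0.4,"spin":0},{"dx":0,"dy":0.02,"dz":-0.6,"spin":0},{"dx":0,"dy":0.03,"dz":-0.8,"spin":0},{"dx":0,"dy":0.03,"dz":-1.0,"spin":0},{"dx":0,"dy":0.04,"dz":-1.2,"spin":0},{"dx":0,"dy":0.05,"dz":-1.4,"spin":0},{"dx":0,"dy":0.06,"dz":-1.6,"spin":0}]' 0; python3 st.py
for i in 1 ; do python3 -m crank '[{"dx":0,"dy":0.01,"dz":-0.2,"spin":0},{"dx":0,"dy":0.01,"dz":-0.4,"spin":0}]' 0; python3 st.py; done
```

```text
time: 15.52
tool_pos: [659.8, 15.3, 27.7]
tcp_rot: [-2.164, 1.571, 2.463]
contact_force: [-1.6, -3.1, -1.7]
grip_width: 31.4
t 15.52 tcp [659.8  15.3  27.7] dockTCP [-31.8 -87. ] yang -0.086 Fdock [-1.35 -3.19 -1.67] M [-0.6   0.26  0.17] w 31.4 q6 -0.01
time: 15.68
tool_pos: [660.2, 19.3, 27.7]
tcp_rot: [-1.934, 1.571, 2.693]
contact_force: [-1.4, -2.8, -1.3]
grip_width: 31.7
t 15.68 tcp [660.2  19.3  27.7] dockTCP [-31.7 -82.9] yang -0.086 Fdock [-1.13 -2.86 -1.33] M [-0.58  0.35  0.12] w 31.7 q6 -0.00
```

```bash
python3 -m crank '[{"dx":0,"dy":0.01,"dz":-0.2,"spin":0},{"dx":0,"dy":0.02,"dz":-0.4,"spin":0}]' 0; python3 st.py
```

```text
time: 15.85
tool_pos: [660.8, 23.3, 27.6]
tcp_rot: [-2.151, 1.571, 2.475]
contact_force: [-2.5, -3.1, -1.0]
grip_width: 31.6
t 15.85 tcp [660.8  23.3  27.6] dockTCP [-31.5 -78.9] yang -0.086 Fdock [-2.24 -3.27 -1.01] M [-0.63  0.36  0.16] w 31.6 q6 0.01
```

```bash
python3 -m crank '[{"dx":0,"dy":0.01,"dz":-0.2,"spin":0},{"dx":0,"dy":0.02,"dz":-0.4,"spin":0}]' 0; python3 st.py
```

```text
time: 16.02
tool_pos: [661.3, 27.3, 27.6]
tcp_rot: [-1.974, 1.571, 2.652]
contact_force: [-1.0, -3.6, -1.6]
grip_width: 32.0
t 16.02 tcp [661.3  27.3  27.6] dockTCP [-31.4 -74.9] yang -0.086 Fdock [-0.67 -3.66 -1.61] M [-0.63  0.34  0.13] w 32.0 q6 0.01
```

```bash
python3 -m crank '[{"dx":0,"dy":0.01,"dz":-0.2,"spin":0},{"dx":0,"dy":0.02,"dz":-0.4,"spin":0}]' 0 >/dev/null; python3 st.py;  python3 -m crank '[{"dx":0,"dy":0.01,"dz":-0.2,"spin":0},{"dx":0,"dy":0.01,"dz":-0.4,"spin":0}]' 0 >/dev/null; python3 st.py
```

```text
t 16.18 tcp [661.7  30.   27.7] dockTCP [-31.2 -72.1] yang -0.086 Fdock [-2.99 -9.05 -0.11] M [-1.47  0.67  0.25] w 31.6 q6 0.02
t 16.35 tcp [662.   33.6  27.8] dockTCP [-31.2 -68.5] yang -0.086 Fdock [-2.75 -9.66  0.01] M [-1.54  0.65  0.33] w 32.1 q6 0.02
```

```bash
python3 -m crank '[{"dx":0,"dy":0.01,"dz":-0.2,"spin":0},{"dx":0,"dy":0.02,"dz":-0.4,"spin":0}]' 0 >/dev/null; python3 st.py
```

```text
t 16.52 tcp [662.4  37.5  27.7] dockTCP [-31.2 -64.6] yang -0.086 Fdock [-3.75 -9.87  0.63] M [-1.51  0.77  0.36] w 31.8 q6 0.03
```

```bash
python3 -m crank '[{"dx":0,"dy":0.01,"dz":-0.2,"spin":0},{"dx":0,"dy":0.02,"dz":-0.4,"spin":0}]' 0 >/dev/null; python3 st.py
```

```text
t 16.68 tcp [662.8  41.4  27.7] dockTCP [-31.1 -60.7] yang -0.086 Fdock [-4.31 -9.81  0.86] M [-1.55  0.83  0.41] w 31.6 q6 0.04
```

```bash
python3 -m crank '[{"dx":0,"dy":0,"dz":0,"spin":0},{"dx":0,"dy":0,"dz":0,"spin":0},{"dx":0,"dy":0,"dz":0.2,"spin":0},{"dx":0,"dy":0,"dz":0.6,"spin":0},{"dx":0,"dy":-0.2,"dz":2,"spin":0},{"dx":0,"dy":-0.4,"dz":5,"spin":0},{"dx":0,"dy":-0.4,"dz":8,"spin":0},{"dx":0,"dy":-0.4,"dz":9,"spin":0},{"dx":0,"dy":-0.4,"dz":9,"spin":0},{"dx":-4,"dy":-0.4,"dz":9,"spin":0},{"dx":-7,"dy":-0.4,"dz":9,"spin":0},{"dx":-7,"dy":-0.4,"dz":9,"spin":0}]' 0 ; python3 st.py
python3 - <<'E'
from plant import capture
import numpy as np,cv2
a=capture("top")["frame"][110:170,190:250];b=capture("side")["frame"][110:210,250:350]
cv2.imwrite("pics/g15.png",np.hstack([cv2.resize(a,(400,400),interpolation=0),cv2.resize(b,(400,400))]))
E
```

```text
time: 17.68
tool_pos: [655.6, -46.2, 104.7]
tcp_rot: [1.551, 1.559, -0.106]
contact_force: [1.7, 0.0, -1.2]
grip_width: 31.7
t 17.68 tcp [655.6 -46.2 104.7] dockTCP [ -30.7 -148.6] yang -0.086 Fdock [ 1.66  0.17 -1.21] M [-0.12 -0.08  0.03] w 31.7 q6 -0.10
```

View pics/g15.png

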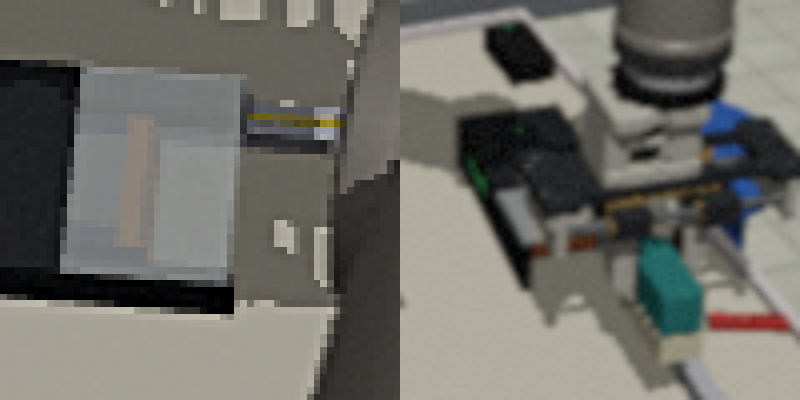

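Run:
```python
from m import *
import st
for k,p in dict(tf=(153,116),tn=(145,248)).items():
    q=plane(T,z(p,400/60,190,110),36)[:2]-st.O; print(k,(q@st.u).round(1),(q@st.v).round(1))
# head centre target: TCP offset 19.5 behind head along handle; place at mat (457,166), handle yaw -3.06 -> yang 1.652
hd=-3.06; t=np.array([457,166])+19.5*np.array([np.cos(hd),np.sin(hd)]); print(t)
st.to(t[0],t[1],104,1.652)
```

```text
t 17.88 tcp [651.  -45.5  96.6] dockTCP [ -35.4 -148.3] yang -0.085 Fdock [ 0.41  1.07 -2.  ] M [-0.08  0.06  0.02] w 31.8 q6 -0.10
tf 0.8 43.1
tn -62.7 40.5
[437.56487327 164.41070804]
dx -0.68 dy -23.06 dz -19.10 spin -1.737
```

```bash
python3 -m crank '[{"dx":-0.5,"dy":-3,"dz":-2,"spin":-0.12},{"dx":-0.5,"dy":-5,"dz":-4,"spin":-0.24},{"dx":-0.5,"dy":-7,"dz":-6,"spin":-0.36},{"dx":-0.5,"dy":-9,"dz":-8,"spin":-0.48},{"dx":-0.5,"dy":-11,"dz":-10,"spin":-0.6},{"dx":-0.5,"dy":-13,"dz":-12,"spin":-0.72},{"dx":-0.5,"dy":-15,"dz":-13.5,"spin":-0.84},{"dx":-0.5,"dy":-17,"dz":-15,"spin":-0.96},{"dx":-0.5,"dy":-19,"dz":-16.5,"spin":-1.08},{"dx":-0.5,"dy":-21,"dz":-18,"spin":-1.2},{"dx":-0.5,"dy":-23,"dz":-19.1,"spin":-1.32},{"dx":-0.5,"dy":-23,"dz":-19.1,"spin":-1.44},{"dx":-0.5,"dy":-23,"dz":-19.1,"spin":-1.56},{"dx":-0.5,"dy":-23,"dz":-19.1,"spin":-1.68},{"dx":-0.5,"dy":-23,"dz":-19.1,"spin":-1.737},{"dx":-0.5,"dy":-23,"dz":-19.1,"spin":-1.737},{"dx":-0.5,"dy":-23,"dz":-19.1,"spin":-1.737},{"dx":-0.5,"dy":-23,"dz":-19.1,"spin":-1.737}]' 0 ; python3 st.py
python3 - <<'E'
import st; st.to(437.5,164.4,29,1.652)
from plant import capture
import numpy as np,cv2
a=capture("top")["frame"][100:260,140:300];b=capture("side")["frame"][120:220,160:260]
cv2.imwrite("pics/g16.png",np.hstack([cv2.resize(a,(400,400),interpolation=0),cv2.resize(b,(400,400))]))
E
```

```text
time: 19.38
tool_pos: [438.5, 163.7, 102.1]
tcp_rot: [3.139, 1.569, -3.066]
contact_force: [-0.1, -0.5, -1.7]
grip_width: 31.9
t 19.38 tcp [438.5 163.7 102.1] dockTCP [-265.1   41.9] yang 1.649 Fdock [-0.08 -0.47 -1.67] M [0.02 0.03 0.05] w 31.9 q6 -1.46
t 19.38 tcp [438.5 163.7 102.1] dockTCP [-265.1   41.9] yang 1.649 Fdock [-0.08 -0.47 -1.67] M [0.02 0.03 0.05] w 31.9 q6 -1.46
dx 7.31 dy 0.08 dz -0.08 spin -0.003
```

View pics/g16.png

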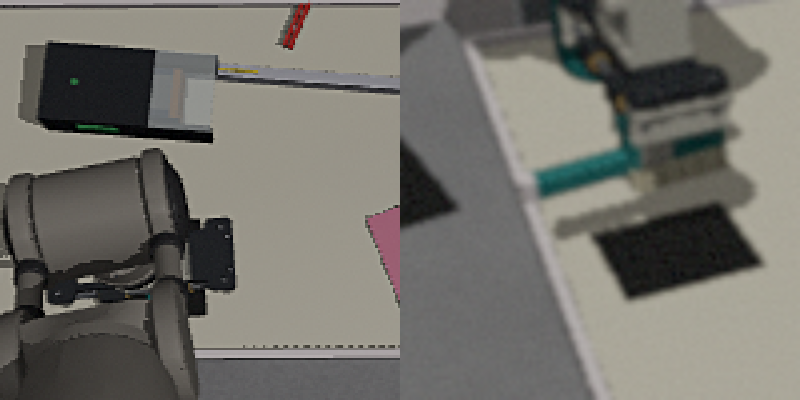

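```bash
python3 - <<'E'
from m import *
m=np.array([plane(S,z((a-400,b),4,160,120),4) for a,b in((595,235),(722,205),(763,264),(630,298))]);print(m.round(0).tolist(),m.mean(0))
E
python3 -m crank '[{"dx":3.5,"dy":0.1,"dz":-0.1,"spin":0},{"dx":6,"dy":0.1,"dz":-0.1,"spin":0},{"dx":7,"dy":0.1,"dz":-0.1,"spin":0},{"dx":7.2,"dy":0.1,"dz":-0.1,"spin":0},{"dx":7.3,"dy":0.1,"dz":-0.1,"spin":0},{"dx":7.4,"dy":0.1,"dz":-0.1,"spin":0},{"dx":7.4,"dy":0.1,"dz":-0.1,"spin":0}]' 0; python3 st.py
```

```text
[[398.0, 206.0, 4.0], [512.0, 212.0, 4.0], [518.0, 119.0, 4.0], [404.0, 112.0, 4.0]] [457.79662296 162.20679257   4.        ]
time: 20.17
tool_pos: [438.7, 164.7, 29.5]
tcp_rot: [0.156, 1.569, 0.236]
contact_force: [0.1, -0.2, -1.1]
grip_width: 31.7
t 20.17 tcp [438.7 164.7  29.5] dockTCP [-265.    42.9] yang 1.651 Fdock [ 0.08 -0.2  -1.1 ] M [0.   0.1  0.01] w 31.7 q6 -1.46
```

```bash
python3 -m crank '[{"dx":0.1,"dy":0,"dz":0,"spin":0},{"dx":0.15,"dy":0,"dz":0,"spin":0},{"dx":0.2,"dy":0,"dz":0,"spin":0},{"dx":0.2,"dy":0,"dz":0,"spin":0}]' 0; python3 st.py
```

```text
time: 20.5
tool_pos: [438.7, 164.7, 28.1]
tcp_rot: [0.138, 1.569, 0.218]
contact_force: [-1.5, 0.4, 8.6]
grip_width: 32.1
t 20.50 tcp [438.7 164.7  28.1] dockTCP [-265.    42.9] yang 1.651 Fdock [-1.52  0.23  8.57] M [-0.04  0.53 -0.03] w 32.1 q6 -1.46
```

On the mat: the upward force is 8.6 N. Next I release, wait, then lift.

```bash
python3 -m crank '[{"dx":-0.05,"dy":0,"dz":0,"spin":0},{"dx":-0.05,"dy":0,"dz":0,"spin":0},{"dx":-0.05,"dy":0,"dz":0,"spin":0},{"dx":-0.05,"dy":0,"dz":0,"spin":0},{"dx":-0.05,"dy":0,"dz":0,"spin":0},{"dx":-0.05,"dy":0,"dz":0,"spin":0},{"dx":-0.05,"dy":0,"dz":0,"spin":0},{"dx":-0.05,"dy":0,"dz":0,"spin":0}]' 100
python3 -m crank '[{"dx":-2,"dy":0,"dz":0,"spin":0},{"dx":-5,"dy":0,"dz":0,"spin":0},{"dx":-9,"dy":0,"dz":0,"spin":0},{"dx":-13,"dy":0,"dz":0,"spin":0},{"dx":-16,"dy":0,"dz":0,"spin":0},{"dx":-18,"dy":-4,"dz":0,"spin":0},{"dx":-18,"dy":-8,"dz":0,"spin":0},{"dx":-18,"dy":-12,"dz":0,"spin":0},{"dx":-18,"dy":-16,"dz":0,"spin":0},{"dx":-18,"dy":-20,"dz":0,"spin":0},{"dx":-18,"dy":-24,"dz":0,"spin":0},{"dx":-18,"dy":-26,"dz":0,"spin":0},{"dx":-18,"dy":-26,"dz":0,"spin":0}]' 100; python3 st.py
python3 - <<'E'
from plant import capture
import numpy as np,cv2
cv2.imwrite("pics/f1.png",cv2.resize(capture("top")["frame"],(800,600)));cv2.imwrite("pics/f2.png",cv2.resize(capture("side")["frame"],(800,600)))
E
```

```text
time: 21.17
tool_pos: [437.9, 164.6, 27.2]
tcp_rot: [2.455, 1.571, 2.535]
contact_force: [-0.3, -0.1, -0.4]
grip_width: 80.7
time: 22.25
tool_pos: [459.0, -98.5, 207.1]
tcp_rot: [-1.392, 1.57, -1.316]
contact_force: [-0.4, -0.8, 0.2]
grip_width: 91.9
t 22.25 tcp [459.  -98.5 207.1] dockTCP [-222.2 -217.6] yang 1.646 Fdock [-0.36 -0.85  0.2 ] M [ 0.04 -0.03 -0.04] w 91.9 q6 -2.02
```

View pics/f1.png

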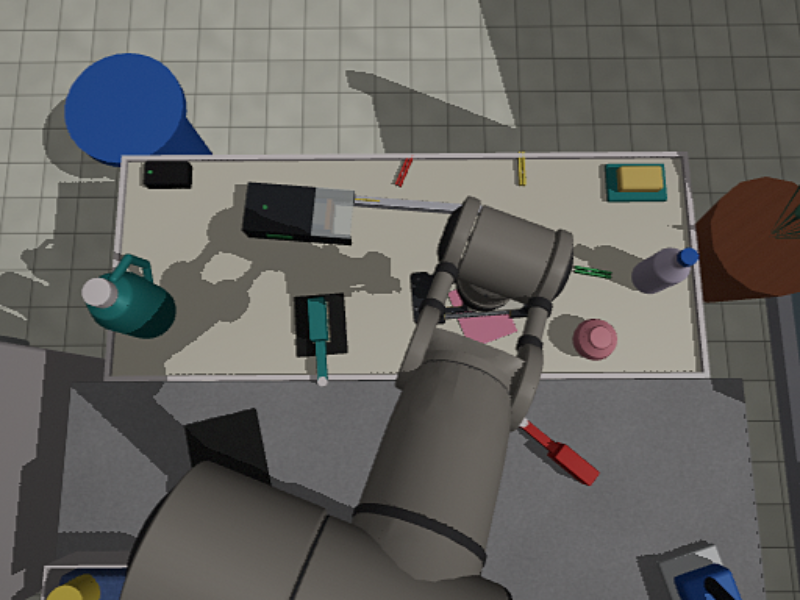

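View pics/f2.png

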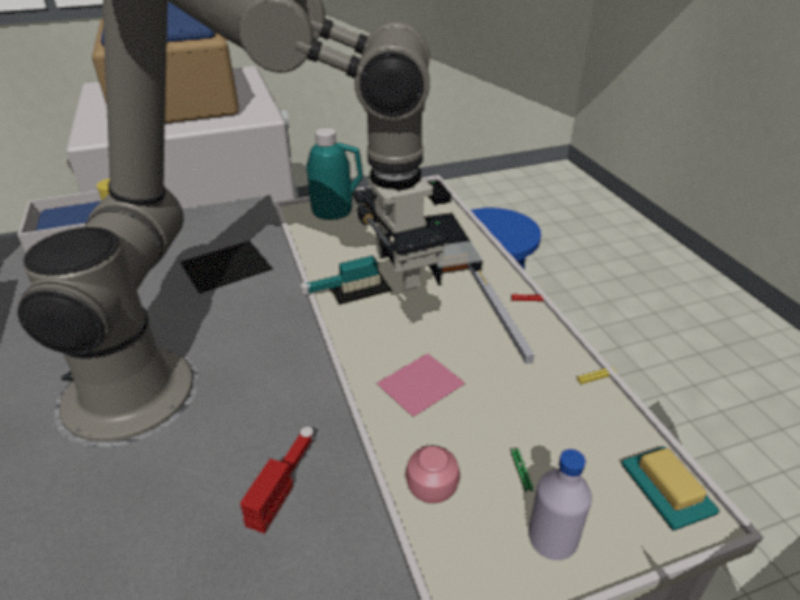

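Run:
```python
from m import *
import st,cv2
f=T["frame"]; hsv=cv2.cvtColor(f,cv2.COLOR_BGR2HSV)
m=cv2.inRange(hsv,(75,90,40),(100,255,255)); m[:,:190]=0;m[:,225:]=0;m[:185]=0;m[218:]=0
ys,xs=np.nonzero(m); print(xs.min(),xs.max(),ys.min(),ys.max())
r=cv2.minAreaRect(np.c_[xs,ys].astype(np.float32));print(r, plane(T,r[0],58))
mt=f.max(2)<40
cv2.imwrite("pics/f3.png",cv2.resize(f[182:254,182:232],None,fx=8,fy=8,interpolation=0))
```

```text
t 22.45 tcp [458.5 -93.6 207.1] dockTCP [-223.  -212.8] yang 1.652 Fdock [-0.36  0.81  0.57] M [0.02 0.04 0.01] w 91.8 q6 -2.02
197 209 190 217
((202.84957885742188, 203.74339294433594), (27.272790908813477, 11.574307441711426), 86.18592071533203) [460.32434172 164.72247292  58.        ]
```

View pics/f3.png

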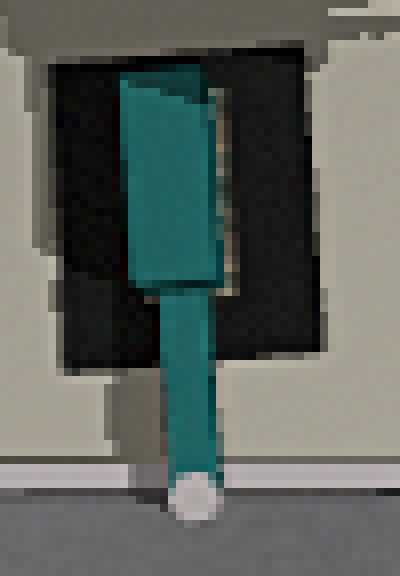

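The brush head is centred over the mat within a few mm and upright, its tip at (195,495) in the crop. The gripper is clear, so I'm handing in.

```bash
python3 -c "
from plant import bot
print(bot.close_job())"
```

```text
the job is handed in; nothing more can be done
None
```

I finished the job and handed it in at about 22.5 s of the 72 s allowed; the hand-in gave no verdict.

- **Squaring:** I gripped the teal brush by its head and pressed the pack against the rail with the side of the handle. The front was about 91 mm before the hood, and the final press was 12 N. The top view then showed the pack square, about 1–2 mm off the rail, which is within the camera error.
- **Feeding:** I pushed the tail with the handle tip, keeping a slight push toward the rail, at about 3–5 N until the shoe.
- **Shoe:** The force stepped up to about 10 N with the front roughly 121 mm inside the hood. I pushed about 12 mm further at a steady force. The readings showed no rigid stop, and the highest force I read stayed far below the 27 N limit.
- **Last checks:**
  - After I withdrew the brush, the pack's tail showed through the clear roof at dock y of about 42 mm, with both corners along the rail.
  - The brush stood bristles down on its mat, its head about 3 mm from the mat's centre, with the gripper open and about 180 mm above the table.
  - The other things on the cart looked unmoved in the final pictures.

**Less certain:** The camera put the tail about 2 mm short of the position worked out from the arm. The shoe is therefore an estimated 9–12 mm back, still over the 7 mm needed; I could not see it directly. The side camera also differed from the top one by a few mm, so I relied on the top view and on touch.

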